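# Close and clamp the board test fixture

## Task

The phone board is in the test fixture ready for its test: push the open lid over and gently down onto the board, then push the clamp handle over and all the way down so that the clamp holds the lid fully shut. Only push with the fingers: do not pinch or lift anything, do not force or slam the lid, keep the fixture where it stands and leave everything else on the bench alone.

Things in the scene. Friction and masses are not known exactly. Their poses are not given: they have to be found in the camera images.
- fixture: board test fixture, 2.9 kg, loose on rubber feet: base plate x -145 to +105, y +-75 mm, top 20 mm above the bench; black pin bed in the middle, lid hinged at the +x end, toggle clamp on a riser at the -x end. Origin on the bench, x from clamp to lid hinge, z up. It lies sideways to the robot: hinge on its left, clamp on its right. Over about 12 N sideways it slides
- lid (a joint): lid angle, rad: 0 shut (level), 1.57 upright, at the start leaning back open at 1.75 to 2.0 (stop 2.05). Friction hinge: stays where left, takes up to 2 N at the free edge. Below about 0.05 posts under the lid press the board into its sprung nest (about 5 N at the edge to reach 0): let go there, the lid stays slightly proud (about 0.03) until the clamp presses it home
- lid_hinge (a point): middle of the lid's hinge line, which runs along the fixture's y at fixture x = +85 mm, 66 mm above the bench, level with the lid's underside when shut
- lid_edge (a point): middle of the lid's free edge, on its outer face (upper when shut). The lid: aluminium frame with a clear window, 125 mm from hinge line to free edge, 116 mm wide, 8 mm thick; its free edge reaches fixture x = -40 mm when shut
- clamp_handle (a joint): angle of the toggle clamp's handle, rad: 0 fully down (level, clamped), at the start standing open at 0.95 to 1.10 (stop 1.15). Free end points to the fixture's -x, 100 mm from its pivot; pushing it over to -x and down lowers the bar onto the lid's free edge and presses the lid home. Takes 5 to 12 N at the grip, stays where left; firm stop at 0
- clamp_pivot (a point): pivot of the clamp handle: a line along the fixture's y at fixture x = -100 mm, 82 mm above the bench. The steel bar pivots 15 mm nearer the lid at the same height; 62 mm long to its rubber foot, it is raised 1.25 to 1.5 rad at the start, so about 45 mm lie between it and the raised handle's end
- handle_end (a point): end of the clamp handle, on its upper face (the face towards the bar); black grip 18 mm wide, 14 mm thick over the outer 68 mm of the handle, the axis of the handle passes through the pivot
- board: phone circuit board, 70 x 50 x 4 mm, lying in the fixture's nest (fixture x = +27 mm, underside 54 mm above the bench, sprung down to 50.5 mm under the shut lid); origin under its centre
- solder_spool: bystander, to be left alone: upright solder spool, 54 mm across, 46 mm high, near the fixture; origin at the centre of its foot
- flux_jar: bystander, to be left alone: small white jar with a black lid, 48 mm across, 42 mm high, beside the clamp; origin at the centre of its foot
- screwdriver: bystander, to be left alone: thin metal precision screwdriver lying along its x, about 143 mm long, 11 mm thick, near the fixture; origin on the mat at the blade end of its handle
- tweezers: bystander, to be left alone: steel tweezers lying along their x, 135 mm long, 8 mm high, near the fixture; origin on the mat
- phone: bystander, to be left alone: phone lying face up, 148 x 72 x 8 mm; origin under its centre
- parts_tray: bystander, to be left alone: blue parts tray with compartments, 140 x 200 x 18 mm; origin under its centre
- dispenser: bystander, to be left alone: white liquid dispenser bottle with a steel top dish, 72 mm across, 126 mm high; origin at the centre of its foot
- cutters: bystander, to be left alone: side cutters lying flat, 130 mm long, 12 mm high; origin on the mat under the rivet
There are look-alikes about, which are no part of the job. Of the things like the board, leave any that is blue, purple or red; of the rest the smaller one is meant.

How it is judged (in metres and radians):
On the way, in this order (a step that is already met when the one before it is completed fails the run):
1. the lid is down on the board while the clamp handle still stands open (value of joint lid below 0.12 rad and value of joint clamp_handle above 0.7 rad), for 0.2 s.
2. the clamp handle is fully down and the lid fully shut (value of joint clamp_handle below 0.08 rad and value of joint lid below 0.02 rad), for 0.2 s.
At the end, for the whole second after the job is handed in: clamp handle within 0.08 rad of fully down, lid within 0.02 rad of shut, the board still in its nest (within 6 mm), the fixture upright at rest within 40 mm of where it stood (all of step 2 and distance of fixture from where it was at the start of the episode below 0.04 m and height (world z) of fixture below 0.006 m and angle between fixture's own z axis and vertical below 0.04 rad and linear speed of fixture below 0.02 m/s and x of board in the frame of fixture between 0.021 and 0.034 m and y of board in the frame of fixture between -0.006 and 0.006 m and z of board in the frame of fixture between 0.045 and 0.058 m); the robot touches nothing.
It fails at once if the lid is slammed: swings faster than 2.5 rad/s in its last 0.5 rad (value of joint lid below 0.5 rad and velocity of joint lid below -2.5 rad/s).
It fails at once if the lid or clamp is pinched or forced: fingers bear on the fixture with more than 36 N in all (contact force between the fingers and fixture above 36 N).
It fails at once if the fixture is lifted, tipped up or shoved more than 40 mm (height (world z) of fixture above 0.012 m or angle between fixture's own z axis and vertical above 0.12 rad or distance of fixture from where it was at the start of the episode above 0.04 m).
It fails at once if the board is lifted out of its nest (not (z of board in the frame of fixture between 0.04 and 0.064 m)).
It fails at once if a bystander is moved more than 20 mm or lifted (distance of any of solder_spool, flux_jar, screwdriver, tweezers, phone, parts_tray, dispenser, cutters from where it was at the start of the episode above 0.02 m).
It also fails if it takes over 51 s, if anything falls off the work surface, if the arm or the gripper's body presses on something with over 40 N, if the wrist force passes 120 N, or if a joint passes its speed limit or range.

## Robot

A 7-joint arm with a two-finger parallel gripper is mounted at the origin on the work surface. World frame = base frame: x ahead of the robot, y to its left, z up, the work surface at z = 0. Lengths are in m, angles in degrees, forces in N, time in s.
With the tool pointing down it reaches from about 0.425 to 0.875 m from the base axis. Payload 4.7 kg.
Tool frame: the origin (TCP) lies between the finger pads; the fingertips stand 8 mm ahead of it and the grasp point (between the pads) lies 11 mm behind it; z points along the fingers, y is the line along which they close (so a half turn about z gives the same grasp; the last joint's range is limited). The gripper opens to 87 mm and grips with 3 to 60 N. Pads are 19 mm wide; open, the fingers measure 117 mm over their backs; the gripper's body (75 mm by 190 mm) begins 51 mm behind the grasp point.
Start: joints at [-66.171, 18.392, -4.016, 83.108, 1.295, 78.541, -3.26], TCP at [0.254, 0.598, 0.198] pointing down, gripper open.
Joint ranges: [-163.93, 163.93], [-17.29, 119.83], [-79.2, 71.16], [3.27, 140.29], [-89.18, 269.18], [5.43, 117.66], [-154.24, 154.24]. Speed limits (degrees/s): [147.25, 147.25, 180, 180, 180, 180, 180].

## Interface

Orientations are given as [roll, pitch, yaw] about the fixed x, y, z axes, in that order (R = Rz(yaw) Ry(pitch) Rx(roll)).
In Python, from cell import env, viewer gives the robot as it stands. The module is installed in compiled form; this text tells all that it offers.
- The arm moves only by the tool arm_command, never from a script. Its argument "series" is a list of rows, each a list of 2 entries, a list of its own where there are three numbers: the shift along the tool's x, y, z in mm, then the turn about the tool's z in rad. A call has exactly 5 rows; each row is the pose to reach, as a shift and turn from the pose commanded when the call began, along the tool's axes at that moment; what a row does not reach only later rows make up. A row lasts 1/10 s, in which the tool goes at most 50 mm and 8.59 degrees, less where a joint would pass 70% of its speed; a pose out of reach is approached as far as the arm can. A call with a gripper value outside its range is refused whole. "grip" is the gripper command: -1 is fully open, 1 is shut, values between are in proportion, set as the call begins (left out, the last holds). The fingers move at their own pace and stop on an object; "grip_force" is the grip in N (left out, the last holds). Time passes only in rows, so rows that repeat a pose let the fingers close, or fill a call up. It gives the time, the measured TCP pose, the force, the opening and the grip force at its end, in the units of the state.
- env.get_obs(): the state, without advancing time (a new reading comes with each control period).
- viewer.read_camera(name): name is "scene" or "side" or "wrist"; returns (picture, depth): 384x512x3 uint8, blue, green, red; 384x512 float32, m along the optical axis (not along the pixel's ray), 0 where there is no reading.
- viewer.calibration(name): a dict with "K" (3x3 intrinsics, pixels), "dist" ([k1, k2, p1, p2, k3] as OpenCV has them; the pictures are not rectified), "T" (4x4, takes a point from camera to world coordinates); the wrist camera has in their place "hand_eye" (4x4, takes a point from camera to tool coordinates, whose origin is the TCP and whose axes are the flange's). Camera axes: x right, y up, looking along -z (the intrinsics and any distortion apply to the point x, -y, -z); pixel columns grow to the right and rows downward; lengths in m; the calibration is good to about 2 mm. A picture is of the moment at which its call begins: read the wrist's pose just before it. calibration takes no time and is no camera call.
- env.sign_off(): hands the job in; it is judged then, once.
The state is a dict: "time_s": time; "qpos": joint angles; "joint_velocities": joint speeds; "effort": joint torques, N m; "tool_pos": TCP position; "tool_rot": TCP orientation; "force": force on the tool from outside, world axes, zero at the start; "wrist_torque": the same for the moment, N m; "grip_width": finger opening in m; "grasp_force": force on a finger pad.
Only numpy, scipy, OpenCV 4.12 (cv2) and the standard library are available. Lean on these libraries where they do the work, as an engineer would, in place of code of your own. Each camera call takes 0.05 s, during which the arm holds its last target. There are 200 camera calls.

## Working session

There is one attempt and no reset: what is moved stays moved. The work goes in short steps, Python scripts to look and compute and a tool call to move; the robot and the scene stay as the last step left them, time stands still between calls to the robot, and variables do not carry over. Pictures are saved under pics/ and viewed, at most 10 in all, crops included, and the job is handed in when it is done.

Besides the shell and the picture viewer there is one more tool, called after ">>>" in YAML: its name, and indented under it one key for each argument. arm_command: Moves the arm, as the interface text tells. Its arguments: {"type":"object","properties":{"series":{"type":"array"},"grip":{"type":"number"},"grip_force":{"type":"number"}},"required":["series"]}

```bash
mkdir -p pics; cat > h.py <<'E'
import numpy as np, cv2
from cell import env, viewer
from scipy.spatial.transform import Rotation as R
def cloud(name):
    o=env.get_obs(); im,d=viewer.read_camera(name); c=viewer.calibration(name)
    h,w=d.shape; uv=np.stack(np.meshgrid(np.arange(w),np.arange(h)),-1).reshape(-1,1,2).astype(float)
    n=cv2.undistortPoints(uv,np.array(c["K"]),np.array(c["dist"])).reshape(h,w,2)
    P=np.dstack([n[...,0]*d,-n[...,1]*d,-d])
    if "T" in c: T=np.array(c["T"])
    else:
        T=np.eye(4);T[:3,:3]=R.from_euler('xyz',o["tool_rot"],degrees=True).as_matrix();T[:3,3]=o["tool_pos"];T=T@np.array(c["hand_eye"])
    W=P@T[:3,:3].T+T[:3,3]; W[d==0]=np.nan
    return im,W
E
python3 - <<'E'
from h import *
o=env.get_obs();print(o)
for n in ("scene","side"):
    im,W=cloud(n); np.savez(n+".npz",im=im,W=W); cv2.imwrite(f"pics/{n}0.png",cv2.resize(im,(800,600)))
E
```

```text
{'time_s': 0.0, 'qpos': array([-66.17183742,  18.4410527 ,  -4.0151091 ,  83.17520703,
         1.29522263,  78.54035927,  -3.26013066]), 'joint_velocities': array([ 0.00122437,  0.02557317, -0.00121395, -0.17880349,  0.00367473,
       -0.01871492, -0.00633004]), 'effort': array([ 6.69216442e-04, -4.91294217e+01, -4.03397027e-01, -3.12521303e+01,
       -6.36478420e-02,  4.40403877e-02,  1.65521074e-04]), 'tool_pos': array([0.25400659, 0.5976608 , 0.19733624]), 'tool_rot': array([-1.79888635e+02,  6.07836332e-03,  1.56981113e+02]), 'force': array([-0.0131689 , -0.4042314 , -0.47044436]), 'wrist_torque': array([0.02310497, 0.01263088, 0.03570534]), 'grasp_force': 0.0, 'grip_width': 0.08718951122406336}
```

View pics/scene0.png

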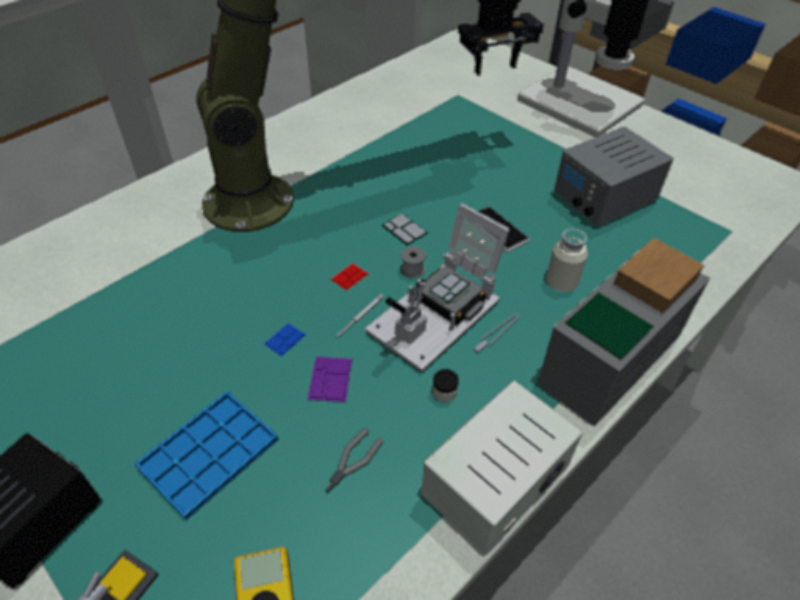

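View pics/side0.png

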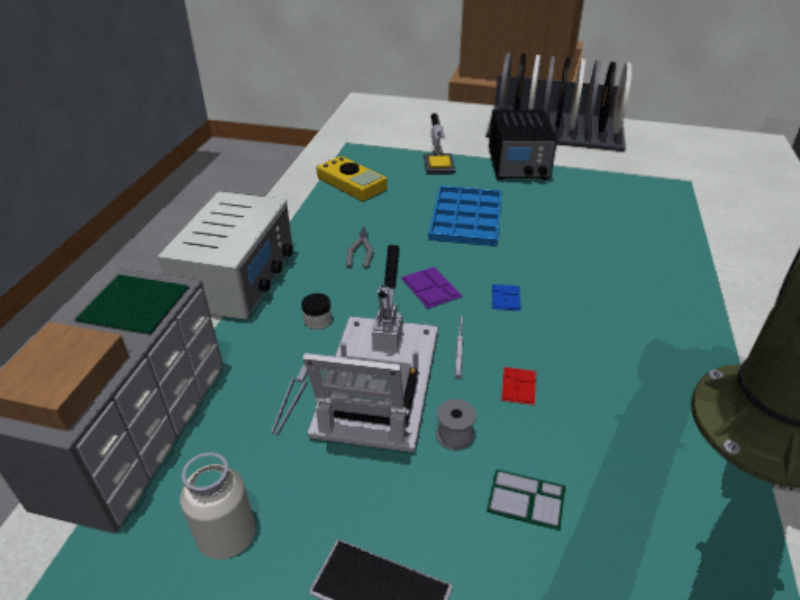

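The scene view shows the fixture around (440,310), with its lid at (475,240) and the clamp at (405,310). In the side view the lid is at (355,380) and the black handle at (392,265). The spool is next to the hinge on the robot side.

```bash
python3 - <<'E'
from h import *
allp=[]
for n,reg in (("scene",(360,200,510,375)),("side",(300,240,445,450))):
    z=np.load(n+".npz"); W=z["W"]; s=512/800
    a,b,c,d=[int(v*s) for v in reg]
    Q=W[b:d,a:c].reshape(-1,3); C=z["im"][b:d,a:c].reshape(-1,3); k=~np.isnan(Q[:,0]); Q=Q[k];C=C[k]
    allp.append((Q,C))
    p=Q[(abs(Q[:,2]-.02)<.005)&(C.min(1)>120)]
    r=cv2.minAreaRect((p[:,:2]*1000).astype(np.float32)); print(n,len(p),r, np.median(p[:,2]))
    print(cv2.boxPoints(r).round())
    hh=Q[Q[:,2]>.03]; print(hh.min(0),hh.max(0))
Q=np.vstack([a for a,_ in allp]);C=np.vstack([a for _,a in allp])
np.savez("fx.npz",Q=Q,C=C)
E
```

```text
scene 1071 ((578.68408203125, 48.855743408203125), (150.65538024902344, 249.7826385498047), 3.6835081577301025) 0.01898115736428596
[[495. 169.]
 [512. -81.]
 [662. -71.]
 [646. 178.]]
[ 0.4226034  -0.08974076  0.0300097 ] [0.72355946 0.20030141 0.18867569]
side 1492 ((576.1707763671875, 51.89189147949219), (149.2615509033203, 252.25694274902344), 3.610891819000244) 0.020150421388137052
[[494. 173.]
 [510. -79.]
 [659. -69.]
 [643. 182.]]
[ 0.46131    -0.08947032  0.03000186] [0.73875141 0.19979175 0.18927112]
```

```bash
cat >> h.py <<'E'
PSI=np.radians(93.65); O=np.array([.5762,.0704,0]); RF=R.from_euler('z',PSI).as_matrix()
def F(Wp): return (Wp-O)@RF
def Wd(f): return O+RF@np.array(f)
E
python3 - <<'E'
from h import *
z=np.load("fx.npz"); f=F(z["Q"])*1000; C=z["C"]
L=f[(f[:,0]>75)&(f[:,0]<190)&(f[:,2]>100)&(abs(f[:,1])<70)]
an=np.degrees(np.arctan2(L[:,2]-66,85-L[:,0])); rr=np.hypot(L[:,2]-66,L[:,0]-85)
print("lid",len(L),L.min(0),L.max(0)); 
for a in range(66,190,10):
    m=(L[:,2]>a)&(L[:,2]<a+10)
    if m.sum(): print(a,np.percentile(L[m,0],[2,25,50,75,98]).round(1),np.percentile(L[m,1],[2,98]).round())
H=f[(f[:,0]<-60)&(f[:,2]>75)&(abs(f[:,1])<40)]; HC=C[(f[:,0]<-60)&(f[:,2]>75)&(abs(f[:,1])<40)]
for a in range(75,190,8):
    m=(H[:,2]>a)&(H[:,2]<a+8)
    if m.sum(): print(a,m.sum(),np.percentile(H[m,0],[2,25,50,75,98]).round(1),np.percentile(H[m,1],[2,50,98]).round(1),HC[m].mean())
o=env.get_obs();print(F(o["tool_pos"]))
K=(HC.max(1)<70)&(H[:,2]>95)&(H[:,0]<-95);print(K.sum(), np.c_[H[K]].round()[::4])
E
```

```text
lid 2405 [ 80.71554563 -60.48094704 100.01553732] [127.60249076  59.42759036 189.27111667]
96 [ 86.7  95.3 101.6 102.6 105.2] [-57.  55.]
106 [ 91.4  96.7 100.  105.8 108.8] [-57.  57.]
116 [ 96.1 100.7 108.7 110.2 111.8] [-57.  56.]
126 [ 99.4 103.9 109.3 110.6 113. ] [-57.  58.]
136 [ 97.2 106.1 111.4 112.8 115.4] [-57.  58.]
146 [104.4 108.9 114.  115.5 118.1] [-56.  57.]
156 [106.5 111.2 116.2 118.3 120.9] [-56.  57.]
166 [109.1 113.4 121.  122.4 123.7] [-56.  57.]
176 [112.1 117.7 123.4 124.8 126.3] [-56.  57.]
186 [113.7 119.5 121.4 123.  126.6] [-53.  56.]
75 42 [-111.6  -98.5  -86.7  -78.5  -73.9] [-13.9  -1.9  13.9] 63.714285714285715
83 105 [-108.4  -97.1  -89.2  -81.3  -73.8] [-14.    0.6  14.6] 86.02857142857142
91 37 [-112.4 -100.5  -86.6  -79.2  -72.7] [-10.6  -2.5   9.1] 85.38738738738739
99 36 [-117.2 -106.9  -94.9  -78.5  -71.8] [-8.2  3.8  9. ] 86.38888888888889
107 42 [-128.7 -112.   -83.2  -75.6  -69.8] [-8.6  2.4  9.6] 78.84920634920636
115 55 [-130.9 -118.1 -115.   -79.5  -67.5] [-9.6  1.1 10.8] 43.86060606060606
123 58 [-137.6 -123.3 -119.8  -77.9  -66.7] [-9.3
[... 1175 characters left out ...]
 150.]
 [-137.   -7.  145.]
 [-135.    3.  148.]
 [-138.   -7.  142.]
 [-135.    3.  145.]
 [-133.   -6.  143.]
 [-132.    6.  145.]
 [-132.   -3.  141.]
 [-132.    6.  142.]
 [-131.   -3.  139.]
 [-131.    7.  140.]
 [-130.   -3.  136.]
 [-131.    7.  137.]
 [-128.   -3.  135.]
 [-128.    7.  136.]
 [-127.   -0.  132.]
 [-127.   10.  134.]
 [-124.    3.  132.]
 [-122.   -4.  130.]
 [-123.    6.  131.]
 [-121.   -4.  128.]
 [-122.    6.  128.]
 [-121.   -4.  125.]
 [-120.    6.  127.]
 [-119.   -4.  123.]
 [-120.    6.  124.]
 [-116.   -3.  122.]
 [-118.    6.  122.]
 [-118.   -3.  118.]
 [-118.    6.  119.]
 [-115.    2.  118.]
 [-120.   11.  116.]
 [-114.    7.  116.]
 [-114.    7.  113.]]
```

>>> arm_command:
  series:
    - [[-40,-18,0],0.14]
    - [[-80,-36,0],0.28]
    - [[-120,-54,0],0.42]
    - [[-160,-72,0],0.56]
    - [[-200,-90,0],0.7]
  grip: 1
  grip_force: 20

```text
time_s: 0.6
tool_pos: [0.4039, 0.4355, 0.1981]
tool_rot: [-180.0, 0.0, 116.5]
force: [0.3, 0.4, -0.5]
grip_width: 0.0548
grasp_force: 0.0
```

```bash
cat >> h.py <<'E'
def go(f,yaw=93.65):
    "shift in tool mm and turn to reach TCP at fixture point f (mm)"
    o=env.get_obs(); Rt=R.from_euler('xyz',o["tool_rot"],degrees=True)
    d=Rt.inv().apply(Wd(np.array(f)/1000)-o["tool_pos"])*1000
    t=(yaw-o["tool_rot"][2]+180)%360-180
    print("t",round(o["time_s"],2),"fix",(F(o["tool_pos"])*1000).round(1),"shift",d.round(1),"turn",round(-np.radians(t),3),"force",(np.array(o["force"])@RF).round(1),"gw",round(o["grip_width"],3))
E
python3 -c "
from h import *
go((200,0,198))"
```

```text
t 0.6 fix [375.4 148.7 198.1] shift [-2.194e+02  6.870e+01  1.000e-01] turn 0.4 force [ 0.4 -0.4 -0.5] gw 0.055
```

>>> arm_command:
  series:
    - [[-44,14,0],0.1]
    - [[-88,28,0],0.2]
    - [[-132,42,0],0.3]
    - [[-176,55,0],0.4]
    - [[-219,69,0],0.4]

```text
time_s: 1.1
tool_pos: [0.5645, 0.2713, 0.1982]
tool_rot: [-180.0, 0.0, 93.8]
force: [0.6, 0.7, 0.1]
grip_width: 0.015
grasp_force: 0.0
```

```bash
python3 -c "
from h import *
go((150,0,158))
im,W=cloud('wrist');cv2.imwrite('pics/w1.png',im)
f=F(W.reshape(-1,3))*1000
L=f[(f[:,0]>70)&(f[:,0]<150)&(f[:,2]>90)&(abs(f[:,1])<60)]
print(len(L))
for a in range(90,200,10):
    m=(L[:,2]>a)&(L[:,2]<a+10)
    if m.sum(): print(a,m.sum(),np.percentile(L[m,0],[2,50,98]).round(1),np.percentile(L[m,1],[2,98]).round())
"
```

```text
t 1.1 fix [201.2  -1.1 198.2] shift [-51.2  -1.2  40.2] turn 0.003 force [ 0.7 -0.7  0.1] gw 0.015
1073
140 116 [111.3 112.9 114.1] [-16.  11.]
150 132 [113.8 115.  116.4] [-15.  11.]
160 84 [119.3 120.4 121.3] [-14.  10.]
170 164 [121.1 122.6 123.9] [-15.  11.]
180 577 [118.2 122.1 125.2] [-22.  18.]
```

```bash
python3 -c "
import numpy as np
for t in [1.57,1.45,1.3,1.15,1.0,.85,.7,.6,.5,.42,.34,.26,.2,.15,.1,.07,.05,.03,0]:
    r=100+10*t/1.57; print(t, round(85-r*np.cos(t)+8*np.sin(t)+9.5,1), round(66+r*np.sin(t)+8*np.cos(t)+8,1))"
```

```text
1.57 102.4 184.0
1.45 89.3 183.4
1.3 73.2 180.5
1.15 58.0 175.2
1.0 43.8 167.8
0.85 30.9 158.5
0.7 19.8 147.4
0.6 13.3 139.2
0.5 7.8 130.5
0.42 4.0 123.2
0.34 0.9 115.6
0.26 -1.7 107.9
0.2 -3.2 102.0
0.15 -4.1 97.0
0.1 -4.8 92.0
0.07 -5.1 89.0
0.05 -5.3 87.0
0.03 -5.4 85.0
0 -5.5 82.0
```

>>> arm_command:
  series:
    - [[-18,-1,4],0]
    - [[-36,-1,8],0]
    - [[-51,-1,12],0]
    - [[-58,-1,14],0]
    - [[-62,-1,14],0]

```text
time_s: 1.65
tool_pos: [0.5663, 0.2107, 0.1842]
tool_rot: [-180.0, -0.0, 94.0]
force: [0.2, -0.0, -0.4]
grip_width: 0.0008
grasp_force: 0.0
```

>>> arm_command:
  series:
    - [[-6,0,0],0]
    - [[-12,0,0],0]
    - [[-20,0,0],0]
    - [[-29,0,0],0]
    - [[-38,0,0],0]

```text
time_s: 2.15
tool_pos: [0.5697, 0.1724, 0.1845]
tool_rot: [180.0, 0.0, 93.9]
force: [-0.2, -0.5, 0.2]
grip_width: 0.0007
grasp_force: 0.0
```

```bash
python3 -c "
from h import *
go((58,0,175))"
```

```text
t 2.15 fix [102.2   0.  184.5] shift [-44.2  -0.2   9.6] turn 0.005 force [-0.5  0.3  0.2] gw 0.001
```

>>> arm_command:
  series:
    - [[-8,0,0],0]
    - [[-16,0,1],0]
    - [[-26,0,3],0]
    - [[-35,0,6],0]
    - [[-44,0,9],0]

```text
time_s: 2.65
tool_pos: [0.5726, 0.1284, 0.1752]
tool_rot: [-180.0, 0.0, 93.9]
force: [-0.1, 0.1, 0.4]
grip_width: 0.0001
grasp_force: 0.0
```

```bash
python3 -c "
from h import *
go((31,0,158.5))
im,W=cloud('side');cv2.imwrite('pics/s2.png',cv2.resize(im[130:300,150:320],(680,680))[:600])"
```

```text
t 2.65 fix [ 5.810e+01 -1.000e-01  1.752e+02] shift [-27.1  -0.2  16.7] turn 0.005 force [0.1 0.1 0.4] gw 0.0
```

View pics/s2.png

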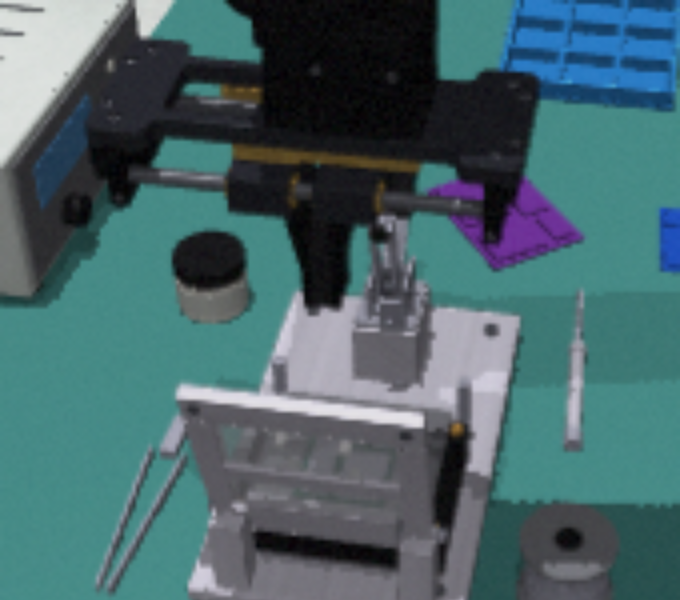

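The fingers are at (325,300) and the lid's top edge runs along row ~395. It's not clear whether the lid is following, so I'll measure it.

```bash
python3 -c "
from h import *
for n in ('side','scene'):
    im,W=cloud(n); f=F(W.reshape(-1,3))*1000; C=im.reshape(-1,3)
    g=(f[:,0]>-20)&(f[:,0]<150)&(abs(f[:,1])<60)
    for a in range(80,210,10):
        m=g&(f[:,2]>a)&(f[:,2]<a+10)&(C.min(1)>70)
        k=g&(f[:,2]>a)&(f[:,2]<a+10)&(C.max(1)<60)
        print(n,a,m.sum(),np.percentile(f[m],[5,50,95],axis=0)[:,:2].T.round().tolist() if m.sum() else '', 'dark',k.sum(),np.percentile(f[k],[5,50,95],axis=0)[:,:2].T.round().tolist() if k.sum() else '')
"
```

```text
side 80 122 [[97.0, 99.0, 101.0], [-40.0, -0.0, 39.0]] dark 0 
side 90 133 [[99.0, 100.0, 103.0], [-50.0, 3.0, 54.0]] dark 3 [[95.0, 95.0, 97.0], [59.0, 59.0, 59.0]]
side 100 120 [[102.0, 103.0, 106.0], [-52.0, 1.0, 53.0]] dark 1 [[97.0, 97.0, 97.0], [59.0, 59.0, 59.0]]
side 110 95 [[106.0, 109.0, 110.0], [-52.0, 1.0, 57.0]] dark 0 
side 120 202 [[108.0, 110.0, 112.0], [-48.0, 2.0, 52.0]] dark 0 
side 130 142 [[109.0, 111.0, 113.0], [-51.0, 2.0, 54.0]] dark 0 
side 140 156 [[112.0, 114.0, 116.0], [-50.0, 2.0, 53.0]] dark 0 
side 150 159 [[114.0, 116.0, 119.0], [-51.0, 1.0, 53.0]] dark 0 
side 160 130 [[118.0, 121.0, 122.0], [-52.0, 2.0, 56.0]] dark 0 
side 170 148 [[121.0, 123.0, 125.0], [-45.0, 2.0, 51.0]] dark 8 [[124.0, 125.0, 126.0], [-50.0, 49.0, 52.0]]
side 180 314 [[119.0, 124.0, 126.0], [-51.0, 3.0, 54.0]] dark 0 
side 190 2 [[65.0, 66.0, 67.0], [4.0, 4.0, 5.0]] dark 2 [[65.0, 66.0, 67.0], [-6.0, -3.0, -1.0]]
side 200 2 [[68.0, 69.0, 69.0], [-7.0, 1.0, 9.0]] dark 36 [[64.0, 67.0, 69.0], [-7.0, 1.0, 10.0]]
scene 80 71 [[87.0, 90.0, 94.0], [-40.0, -3.0, 37.0]] dark 0 
scene 90 
[... 156 characters left out ...]
.0, -4.0, 49.0]] dark 0 
scene 120 101 [[97.0, 101.0, 105.0], [-57.0, 0.0, 51.0]] dark 0 
scene 130 82 [[99.0, 103.0, 107.0], [-56.0, -18.0, 50.0]] dark 0 
scene 140 87 [[97.0, 106.0, 110.0], [-56.0, -14.0, 51.0]] dark 0 
scene 150 73 [[105.0, 109.0, 112.0], [-54.0, -20.0, 31.0]] dark 1 [[115.0, 115.0, 115.0], [-59.0, -59.0, -59.0]]
scene 160 68 [[108.0, 111.0, 115.0], [-57.0, -21.0, 14.0]] dark 0 
scene 170 67 [[110.0, 113.0, 117.0], [-55.0, -20.0, 13.0]] dark 0 
scene 180 52 [[113.0, 117.0, 122.0], [-56.0, -16.0, 15.0]] dark 0 
scene 190 0  dark 2 [[46.0, 47.0, 47.0], [-4.0, -2.0, 0.0]]
scene 200 1 [[40.0, 40.0, 40.0], [-12.0, -12.0, -12.0]] dark 19 [[45.0, 47.0, 57.0], [-10.0, -4.0, 6.0]]
```

```bash
python3 -c "
from h import *
im,W=cloud('side'); f=F(W)*1000
for v in range(190,212,2): print(v,[ (f[v,u].round().tolist()) for u in (228,232)], im[v,232])
go((0,0,0)); print(viewer.calibration('wrist')['hand_eye'])
"
```

```text
190 [[68.0, -2.0, 239.0], [70.0, 6.0, 242.0]] [14 12 14]
192 [[68.0, -2.0, 234.0], [70.0, 6.0, 237.0]] [7 7 8]
194 [[68.0, -2.0, 230.0], [69.0, 5.0, 231.0]] [18 18 17]
196 [[69.0, -2.0, 226.0], [70.0, 6.0, 228.0]] [14 14 15]
198 [[69.0, -3.0, 220.0], [69.0, 5.0, 222.0]] [13 10 12]
200 [[66.0, -4.0, 213.0], [67.0, 4.0, 215.0]] [18 16 18]
202 [[71.0, -3.0, 212.0], [70.0, 5.0, 212.0]] [14 12 12]
204 [[70.0, -3.0, 207.0], [68.0, 4.0, 205.0]] [22 21 17]
206 [[68.0, -4.0, 199.0], [70.0, 5.0, 202.0]] [66 62 63]
208 [[-120.0, -55.0, 22.0], [-123.0, -45.0, 21.0]] [187 174 179]
210 [[-113.0, -54.0, 21.0], [-115.0, -44.0, 21.0]] [188 175 179]
t 2.85 fix [ 5.900e+01 -1.000e-01  1.753e+02] shift [-59.1  -0.3 175.3] turn 0.005 force [ 0.2 -0.5  0.3] gw 0.0
[[ 3.81747339e-04  9.58902463e-01  2.83735654e-01  7.80198893e-02]
 [ 9.99998379e-01  1.33169256e-04 -1.79548478e-03  1.51777608e-04]
 [-1.75947964e-03  2.83735879e-01 -9.58900858e-01 -1.86943321e-01]
 [ 0.00000000e+00  0.00000000e+00  0.00000000e+00  1.00000000e+00]]
```

```bash
python3 -c "
from h import *
z=np.load('scene.npz'); W=z['W']; m=(np.hypot(W[...,0]-.254,W[...,1]-.598)<.12)&(W[...,2]>.1)&(W[...,2]<.32)
for a in range(180,290,10):
    k=m&(W[...,2]*1e3>a)&(W[...,2]*1e3<=a+10); P=R.from_euler('z',-156.98,degrees=True).apply(W[k]-[.254,.598,0])*1e3
    print('open',a,k.sum(),P.min(0).round()[:2] if k.sum() else '',P.max(0).round()[:2] if k.sum() else '')
im,W=cloud('side'); P=F(W)*1e3-[59,0,0]; m=(abs(P[...,0])<60)&(abs(P[...,1])<130)
for a in range(180,290,10):
    k=m&(P[...,2]>a)&(P[...,2]<=a+10)&(im.max(2)<90)
    print('closed',a,k.sum(),P[k].min(0).round()[:2] if k.sum() else '',P[k].max(0).round()[:2] if k.sum() else '')
"
```

```text
open 180 0  
open 190 0  
open 200 0  
open 210 0  
open 220 23 [-18. -49.] [12. 56.]
open 230 22 [-15. -51.] [ 7. 55.]
open 240 25 [-20. -52.] [12. 57.]
open 250 30 [-16. -55.] [11. 59.]
open 260 26 [-16. -58.] [ 4. 59.]
open 270 26 [-15. -61.] [ 8. 61.]
open 280 10 [-17. -58.] [ 8. 64.]
closed 180 0  
closed 190 0  
closed 200 40 [-11.  -7.] [14. 10.]
closed 210 48 [-3. -8.] [14. 10.]
closed 220 49 [ -5. -10.] [14. 12.]
closed 230 53 [ -9. -11.] [13. 13.]
closed 240 69 [  5. -14.] [14. 16.]
closed 250 30 [  4. -14.] [14. 16.]
closed 260 11 [-8. -7.] [14. -4.]
closed 270 164 [-14. -85.] [40. 88.]
closed 280 503 [-30. -86.] [41. 88.]
```

The real fingertips sit about 22 mm above the reported TCP, where the text has them 8 mm below it. That means the fingers passed over the lid, which hasn't moved (still ~1.84). I'll go back over it and use the measured offset.

>>> arm_command:
  series:
    - [[0,0,-15],0]
    - [[30,0,-18],0]
    - [[60,0,-18],0]
    - [[92,0,-15],0]
    - [[92,0,21],0]

```text
time_s: 3.4
tool_pos: [0.5684, 0.2303, 0.16]
tool_rot: [179.4, -0.5, 94.5]
force: [0.8, 1.5, 0.2]
grip_width: 0.0003
grasp_force: 0.0
```

```bash
python3 -c "
from h import *
go((102,0,154))
r=100
for t in [1.57,1.45,1.3,1.15,1.0,.85,.7,.6,.5,.42,.34,.26,.2,.15,.1,.07,.05,.03,0]:
    r=100+10*t/1.57; print(t, round(85-r*np.cos(t)+8*np.sin(t)+9.5,1), round(66+r*np.sin(t)+8*np.cos(t)-22,1))"
```

```text
t 3.4 fix [160.1  -2.4 160. ] shift [-58.1  -3.3   5.5] turn 0.014 force [ 1.4 -0.9  0.2] gw 0.0
1.57 102.4 154.0
1.45 89.3 153.4
1.3 73.2 150.5
1.15 58.0 145.2
1.0 43.8 137.8
0.85 30.9 128.5
0.7 19.8 117.4
0.6 13.3 109.2
0.5 7.8 100.5
0.42 4.0 93.2
0.34 0.9 85.6
0.26 -1.7 77.9
0.2 -3.2 72.0
0.15 -4.1 67.0
0.1 -4.8 62.0
0.07 -5.1 59.0
0.05 -5.3 57.0
0.03 -5.4 55.0
0 -5.5 52.0
```

>>> arm_command:
  series:
    - [[-6,0,0],0]
    - [[-13,0,0],0]
    - [[-21,0,0],0]
    - [[-29,0,0],0]
    - [[-37,0,0],0]

```text
time_s: 3.9
tool_pos: [0.5699, 0.1832, 0.1562]
tool_rot: [179.8, -0.1, 93.9]
force: [0.7, 1.8, 0.6]
grip_width: 0.0006
grasp_force: 0.7
```

```bash
cat >> h.py <<'E'
def lid():
    for n in ('side','scene'):
        im,W=cloud(n); f=F(W.reshape(-1,3))*1000
        g=(f[:,0]>-60)&(f[:,0]<150)&(abs(abs(f[:,1])-40)<15)&(f[:,2]>85)&(f[:,2]<205)&(im.reshape(-1,3).min(1)>70)
        if g.sum()>5:
            q=f[g]; print(n,'top',q[q[:,2]>np.percentile(q[:,2],90)].mean(0).round(), "rad",np.median(np.arctan2(q[:,2]-66,85-q[:,0])[q[:,2]>np.percentile(q[:,2],70)]).round(2))
E
python3 -c "
from h import *
go((102,0,154))
lid()"
```

```text
t 3.9 fix [113.   -0.9 156.2] shift [-11.   -1.    2.2] turn 0.004 force [ 1.7 -0.8  0.6] gw 0.001
side top [100.   2. 191.] rad 1.72
scene top [ 93.  -3. 189.] rad 1.62
```

>>> arm_command:
  series:
    - [[-11,0,0],0]
    - [[-24,0,1],0]
    - [[-40,0,4],0]
    - [[-55,0,9],0]
    - [[-69,0,16],0]

```text
time_s: 4.5
tool_pos: [0.5738, 0.113, 0.1382]
tool_rot: [180.0, 0.0, 93.9]
force: [1.6, 0.1, 1.0]
grip_width: 0.0004
grasp_force: 0.5
```

```bash
python3 -c "
from h import *
go((20,0,117))
lid()"
```

```text
t 4.5 fix [ 42.6  -0.4 138.2] shift [-22.6  -0.5  21.2] turn 0.004 force [ 0.  -1.7  1. ] gw 0.0
side top [ 27.  -1. 171.] rad 1.07
scene top [ 16.   2. 172.] rad 0.99
```

>>> arm_command:
  series:
    - [[-6,0,5],0]
    - [[-12,0,10],0]
    - [[-18,0,15],0]
    - [[-23,0,21],0]
    - [[-30,0,29],0]

```text
time_s: 5.1
tool_pos: [0.5758, 0.0854, 0.1091]
tool_rot: [180.0, -0.0, 94.0]
force: [-0.4, 0.3, 0.8]
grip_width: 0.0007
grasp_force: 0.4
```

>>> arm_command:
  series:
    - [[-2,0,4],0]
    - [[-4,0,7],0]
    - [[-6,0,10],0]
    - [[-8,0,13],0]
    - [[-9,0,16],0]

```text
time_s: 5.6
tool_pos: [0.5763, 0.0764, 0.0934]
tool_rot: [180.0, -0.0, 94.0]
force: [-0.8, -0.9, 1.5]
grip_width: 0.0005
grasp_force: 0.2
```

```bash
python3 -c "
from h import *
go((4,0,93))
lid()"
```

```text
t 5.6 fix [ 6.  -0.5 93.4] shift [-1.9 -0.5  0.4] turn 0.005 force [-0.8  0.9  1.5] gw 0.001
side top [-11.  -5. 138.] rad 0.52
scene top [-16. -12. 154.] rad 0.49
```

>>> arm_command:
  series:
    - [[-2,0,4],0]
    - [[-4,0,8],0]
    - [[-6,0,12],0]
    - [[-7,0,16],0]
    - [[-8,0,19],0]

```text
time_s: 6.2
tool_pos: [0.5767, 0.0681, 0.074]
tool_rot: [-180.0, 0.0, 93.9]
force: [0.5, 0.1, -0.1]
grip_width: 0.0002
grasp_force: 0.2
```

>>> arm_command:
  series:
    - [[-1,0,3],0]
    - [[-1,0,6],0]
    - [[-2,0,9],0]
    - [[-2,0,12],0]
    - [[-2,0,14],0]

```text
time_s: 6.7
tool_pos: [0.5768, 0.0664, 0.0601]
tool_rot: [-180.0, 0.0, 94.0]
force: [0.2, -0.2, 0.9]
grip_width: 0.0005
grasp_force: 0.1
```

```bash
python3 -c "
from h import *
go((-5,0,55))
im,W=cloud('side');cv2.imwrite('pics/s3.png',cv2.resize(im[130:300,150:320],(600,600)))
f=F(W.reshape(-1,3))*1e3; g=(abs(f[:,0]+25)<15)&(abs(abs(f[:,1])-40)<15)&(f[:,2]>60); print(f[g].mean(0),f[g].std(0),g.sum())"
```

```text
t 6.7 fix [-4.1 -0.4 60.1] shift [-0.9 -0.4  5.1] turn 0.005 force [-0.2 -0.2  0.9] gw 0.001
[-23.13656476  -1.25668244 177.73827956] [  7.09890676  41.31128192 110.82033645] 538
```

View pics/s3.png

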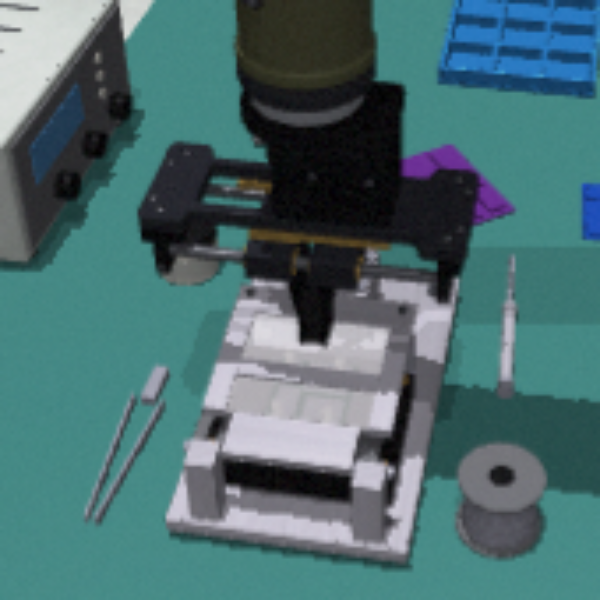

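The lid is almost flat with the fingertips on it at (315,335). I'll press gently a bit further.

>>> arm_command:
  series:
    - [[0,0,1],0]
    - [[0,0,2],0]
    - [[0,0,3],0]
    - [[0,0,4],0]
    - [[0,0,4],0]

```text
time_s: 7.25
tool_pos: [0.577, 0.0663, 0.0566]
tool_rot: [180.0, 0.0, 93.9]
force: [0.5, -0.0, 1.8]
grip_width: 0.0004
grasp_force: 0.5
```

>>> arm_command:
  series:
    - [[0,0,1],0]
    - [[0,0,2],0]
    - [[0,0,3],0]
    - [[0,0,3],0]
    - [[0,0,3],0]

```text
time_s: 7.75
tool_pos: [0.577, 0.0666, 0.0534]
tool_rot: [180.0, -0.0, 94.0]
force: [0.3, -0.6, 1.8]
grip_width: 0.0004
grasp_force: 0.7
```

>>> arm_command:
  series:
    - [[0,0,1],0]
    - [[0,0,2],0]
    - [[0,0,3],0]
    - [[0,0,3],0]
    - [[0,0,3],0]

```text
time_s: 8.25
tool_pos: [0.5771, 0.0664, 0.0505]
tool_rot: [180.0, 0.0, 93.9]
force: [0.4, -2.2, 3.1]
grip_width: 0.0006
grasp_force: 1.1
```

>>> arm_command:
  series:
    - [[0,0,-10],0]
    - [[0,0,-40],0]
    - [[0,0,-80],0]
    - [[-10,0,-115],0]
    - [[-45,0,-125],0]

```text
time_s: 8.75
tool_pos: [0.5822, 0.0271, 0.1801]
tool_rot: [179.6, -0.2, 94.4]
force: [0.4, 0.1, -0.0]
grip_width: 0.001
grasp_force: 0.0
```

```bash
python3 - <<'E'
from h import *
go((-112,0,136))
im,W=cloud('scene');cv2.imwrite('pics/c4.png',cv2.resize(im[110:260,210:360],(600,600)))
f=F(W.reshape(-1,3))*1e3;C=im.reshape(-1,3)
g=(abs(f[:,0]-20)<60)&(abs(f[:,1])<55)&(f[:,2]>60)&(f[:,2]<100)&(C.min(1)>90);q=f[g]
print('lid',len(q),np.polyfit(q[:,0],q[:,2],1))
print('base med', np.median(f[(abs(f[:,2]-20)<5)&(C.min(1)>120)&(f[:,0]<-60)&(f[:,0]>-160)&(abs(f[:,1])<80)],0))
im,W=cloud('side');f=F(W.reshape(-1,3))*1e3;C=im.reshape(-1,3)
g=(C.max(1)<70)&(f[:,2]>100)&(f[:,2]<180)&(f[:,0]<-100)&(f[:,0]>-175)&(abs(f[:,1])<25);q=f[g];print(len(q))
for a in range(100,180,10):
    m=(q[:,2]>a)&(q[:,2]<=a+10)
    if m.sum(): print(a,m.sum(),np.percentile(q[m],[5,50,95],axis=0)[:,:2].T.round().tolist())
th=np.arange(1.0,-.01,-.1)
for t in th: print(round(t,2),(-100-90*np.cos(t)+7*np.sin(t)+9.5).round(1),(82+90*np.sin(t)+7*np.cos(t)-23).round(1))
E
```

```text
t 8.75 fix [-43.6  -3.3 180.1] shift [-68.6  -4.5  43.8] turn 0.014 force [ 0.  -0.4 -0. ] gw 0.001
lid 834 [-3.86057828e-02  7.52232153e+01]
base med [-120.16334864  -28.0618634    18.92915007]
200
110 22 [[-120.0, -116.0, -113.0], [-3.0, 5.0, 10.0]]
120 39 [[-125.0, -120.0, -116.0], [-6.0, 2.0, 10.0]]
130 35 [[-133.0, -127.0, -123.0], [-5.0, 3.0, 10.0]]
140 36 [[-139.0, -134.0, -128.0], [-6.0, 3.0, 10.0]]
150 40 [[-146.0, -140.0, -135.0], [-5.0, 3.0, 10.0]]
160 28 [[-151.0, -147.0, -145.0], [-6.0, 2.0, 9.0]]
1.0 -133.2 138.5
0.9 -141.0 133.9
0.8 -148.2 128.4
0.7 -154.8 122.3
0.6 -160.8 115.6
0.5 -166.1 108.3
0.4 -170.7 100.5
0.3 -174.4 92.3
0.2 -177.3 83.7
0.1 -179.4 75.0
0.0 -180.5 66.0
```

View pics/c4.png

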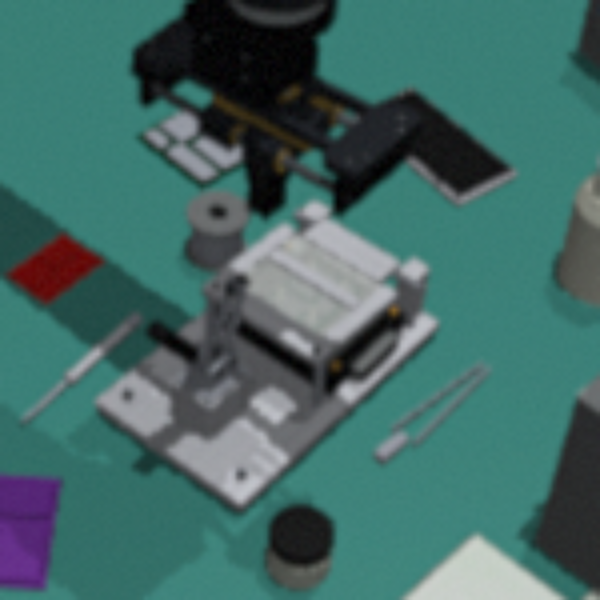

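The lid is nearly level at about 0.04 rad, the fixture hasn't moved, and the handle still stands open at (175,340). Next is the handle.

>>> arm_command:
  series:
    - [[-30,-2,0],0]
    - [[-58,-2,0],0]
    - [[-65,-2,15],0]
    - [[-65,-2,30],0]
    - [[-65,-2,38],0]

```text
time_s: 9.35
tool_pos: [0.5809, -0.0413, 0.1346]
tool_rot: [-179.8, -0.1, 94.0]
force: [-0.0, 1.2, 0.5]
grip_width: 0.0005
grasp_force: 0.0
```

```bash
python3 -c "
from h import *
go((-133,2,138))"
```

```text
t 9.35 fix [-111.7    2.4  134.6] shift [-21.3   0.2  -3.4] turn 0.007 force [ 1.2 -0.1  0.5] gw 0.0
```

>>> arm_command:
  series:
    - [[-8,0,0],0]
    - [[-15,0,0],0]
    - [[-20,0,0],0]
    - [[-24,0,2],0]
    - [[-29,0,4],0]

```text
time_s: 9.85
tool_pos: [0.5849, -0.0707, 0.1341]
tool_rot: [179.9, -0.1, 94.0]
force: [-1.4, 5.0, 0.9]
grip_width: 0.0007
grasp_force: 2.4
```

```bash
python3 -c "
from h import *
go((-155,2,122))"
```

```text
t 9.85 fix [-141.4    0.3  134.1] shift [-13.7  -1.8  12.1] turn 0.007 force [5.  1.1 0.9] gw 0.001
```

>>> arm_command:
  series:
    - [[-4,-1,3],0]
    - [[-7,-1,6],0]
    - [[-11,-1,9],0]
    - [[-14,-1,12],0]
    - [[-17,-1,15],0]

```text
time_s: 10.35
tool_pos: [0.5854, -0.0888, 0.1184]
tool_rot: [179.9, -0.0, 94.0]
force: [2.1, 4.5, 2.2]
grip_width: 0.0004
grasp_force: 2.2
```

```bash
python3 -c "
from h import *
go((-166,2,108))"
```

```text
t 10.35 fix [-159.5    1.   118.4] shift [-6.5 -1.1 10.4] turn 0.006 force [ 4.4 -2.4  2.2] gw 0.0
```

>>> arm_command:
  series:
    - [[-3,-1,3],0]
    - [[-5,-1,7],0]
    - [[-7,-1,11],0]
    - [[-9,-1,15],0]
    - [[-11,-1,19],0]

```text
time_s: 10.85
tool_pos: [0.5851, -0.1018, 0.0997]
tool_rot: [179.9, 0.1, 93.9]
force: [3.0, -0.1, 5.0]
grip_width: 0.0003
grasp_force: 2.4
```

```bash
python3 -c "
from h import *
go((-177,2,84))
im,W=cloud('side');cv2.imwrite('pics/s5.png',cv2.resize(im[110:300,150:320],(540,600)))"
```

```text
t 10.85 fix [-172.4    2.    99.7] shift [-4.6 -0.  15.7] turn 0.005 force [-0.3 -3.   5. ] gw 0.0
```

View pics/s5.png

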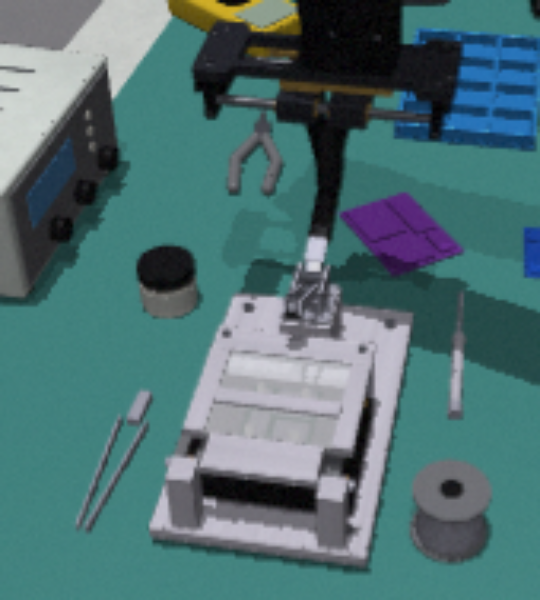

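The handle is partly down at (320,210) with the fingers on it, and the lid is flat. Carrying on down.

>>> arm_command:
  series:
    - [[-1,0,4],0]
    - [[-3,0,7],0]
    - [[-4,0,10],0]
    - [[-5,0,13],0]
    - [[-5,0,16],0]

```text
time_s: 11.4
tool_pos: [0.5846, -0.1073, 0.0835]
tool_rot: [-180.0, 0.1, 93.9]
force: [0.9, -2.4, 5.5]
grip_width: 0.0003
grasp_force: 2.4
```

>>> arm_command:
  series:
    - [[-1,0,3],0]
    - [[-1,0,6],0]
    - [[-2,0,8],0]
    - [[-2,0,10],0]
    - [[-2,0,11],0]

```text
time_s: 11.9
tool_pos: [0.5845, -0.109, 0.0723]
tool_rot: [-180.0, 0.1, 93.9]
force: [1.0, -2.9, 4.8]
grip_width: 0.0005
grasp_force: 2.4
```

```bash
python3 -c "
from h import *
go((-180,2,66))"
```

```text
t 11.9 fix [-179.6    3.2   72.3] shift [-0.4  1.2  6.3] turn 0.004 force [-2.9 -0.8  4.8] gw 0.001
```

>>> arm_command:
  series:
    - [[0,0,1],0]
    - [[0,0,2],0]
    - [[0,0,3],0]
    - [[0,0,4],0]
    - [[0,0,5],0]

```text
time_s: 12.4
tool_pos: [0.5845, -0.1092, 0.0679]
tool_rot: [-180.0, 0.1, 93.9]
force: [-0.5, -3.6, 7.7]
grip_width: 0.0005
grasp_force: 3.9
```

>>> arm_command:
  series:
    - [[0,0,0.5],0]
    - [[0,0,1],0]
    - [[0,0,1.5],0]
    - [[0,0,2],0]
    - [[0,0,2],0]

```text
time_s: 12.9
tool_pos: [0.5845, -0.1094, 0.066]
tool_rot: [-180.0, 0.1, 93.9]
force: [-0.9, -4.4, 7.1]
grip_width: 0.0002
grasp_force: 3.8
```

>>> arm_command:
  series:
    - [[0,0,0.5],0]
    - [[0,0,1],0]
    - [[0,0,1.5],0]
    - [[0,0,2],0]
    - [[0,0,2],0]

```text
time_s: 13.4
tool_pos: [0.5846, -0.1094, 0.0652]
tool_rot: [-180.0, 0.1, 93.9]
force: [-2.8, -3.8, 14.4]
grip_width: 0.0002
grasp_force: 7.1
```

>>> arm_command:
  series:
    - [[0,0,0.5],0]
    - [[0,0,1],0]
    - [[0,0,1],0]
    - [[0,0,1],0]
    - [[0,0,1],0]

```text
time_s: 13.9
tool_pos: [0.5847, -0.1094, 0.065]
tool_rot: [180.0, 0.1, 93.9]
force: [-4.2, -3.3, 19.1]
grip_width: 0.0005
grasp_force: 9.5
```

Firm stop reached. Retracting straight up, then checking.

>>> arm_command:
  series:
    - [[0,0,-5],0]
    - [[0,0,-30],0]
    - [[0,0,-70],0]
    - [[0,0,-110],0]
    - [[0,0,-130],0]

```text
time_s: 14.4
tool_pos: [0.5849, -0.1069, 0.1946]
tool_rot: [180.0, -0.0, 94.0]
force: [0.3, -1.3, 0.5]
grip_width: 0.0004
grasp_force: 0.0
```

>>> arm_command:
  series:
    - [[-20,0,0],0]
    - [[-40,0,0],0]
    - [[-60,0,0],0]
    - [[-60,0,0],0]
    - [[-60,0,0],0]

```text
time_s: 14.9
tool_pos: [0.5881, -0.1662, 0.1912]
tool_rot: [-179.8, -0.1, 93.9]
force: [0.2, 0.5, 1.0]
grip_width: 0.0008
grasp_force: 0.0
```

```bash
python3 - <<'E'
from h import *
go((0,0,0))
for n in ('scene','side'):
    im,W=cloud(n);f=F(W.reshape(-1,3))*1e3;C=im.reshape(-1,3)
    g=(abs(f[:,0]-20)<60)&(abs(f[:,1])<55)&(f[:,2]>62)&(f[:,2]<85)&(C.min(1)>90);q=f[g]
    print(n,'lid slope',len(q),np.polyfit(q[:,0],q[:,2],1))
    g=(C.max(1)<70)&(f[:,2]>60)&(f[:,2]<180)&(f[:,0]<-125)&(f[:,0]>-205)&(abs(f[:,1])<12);q=f[g]
    q=q[q[:,2]<130];print('handle',len(q),np.polyfit(q[:,0],q[:,2],1) if len(q)>5 else '',q.mean(0))
    p=f[(abs(f[:,2]-20)<5)&(C.min(1)>120)&(f[:,0]<120)&(f[:,0]>-160)&(abs(f[:,1])<90)]
    print(cv2.minAreaRect(p[:,:2].astype(np.float32)))
    if n=='side': cv2.imwrite('pics/s6.png',cv2.resize(im[110:300,150:320],(540,600)))
E
```

```text
t 14.9 fix [-236.9    3.2  191.2] shift [236.5   4.9 191.6] turn 0.005 force [ 0.4 -0.3  1. ] gw 0.001
scene lid slope 885 [-5.95423582e-03  7.23096606e+01]
handle 109 [1.40578713e-03 8.69818589e+01] [-170.29332064   -3.37611487   86.74246276]
((-21.672340393066406, -0.826324462890625), (150.85000610351562, 250.43572998046875), 89.94097900390625)
side lid slope 1815 [-3.62894334e-04  7.34255164e+01]
handle 110 [-1.52602036e-02  8.55708110e+01] [-161.65671248    3.1815355    88.03772535]
((-17.82233428955078, 1.2798843383789062), (149.50564575195312, 251.00474548339844), 89.73078918457031)
```

View pics/s6.png

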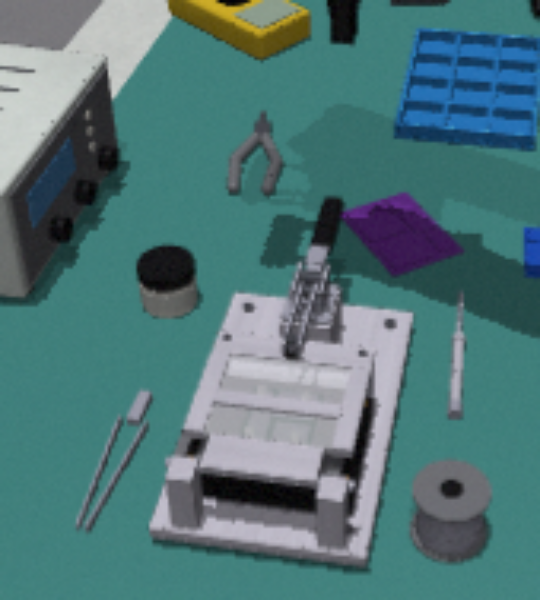

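The lid is level, with a slope under 0.006. The handle is level too, the bar presses on the lid edge at (290,350), and the fixture hasn't moved. Handing in.

```bash
python3 -c "
from h import *
print(env.sign_off())"
```

```text
the job is handed in; nothing more can be done
None
```

I closed the lid gently onto the board and pushed the clamp handle down to its stop; the job is handed in at about 15 s, with the cameras showing lid and handle level and the fixture where it stood, though the sign-off returned no verdict.

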